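# Put the stacked cartons of seals away into the flow lanes

### The arm

A 6-joint arm with a two-finger parallel gripper is mounted at the origin on the work surface. World frame = base frame: x ahead of the robot, y to its left, z up, the work surface at z = 0. Lengths are in m, angles in degrees, forces in N, time in s.
With the tool pointing down it reaches from about 0.25 to 0.725 m from the base axis. Payload 9.7 kg.
Tool frame: the origin (TCP) lies midway between the tips of the shut fingers; the grasp point (between the pads) lies bot.hold_point_z behind it (bot.hold_point_z is the distance from the TCP to the grasp point, in m); z points along the fingers, y is the line along which they close (so a half turn about z gives the same grasp; the last joint's range is limited). The gripper opens to 85 mm and grips with 20 to 120 N. Pads are 22 mm wide; open, the fingers measure 114 mm over their backs; the gripper's body (76 mm by 85 mm) begins 54 mm behind the grasp point. The pads swing forward as they close: fully open they stand 13 mm farther back than shut.
Start: joints at [72.479, 4.979, 10.078, 95.1, 0, 90], TCP at [0.166, 0.524, 0.231] pointing down, gripper open.
Joint ranges: [-179.16, 179.16], [-48.56, 103.87], [-65.8, 70.77], [-126.05, 130.52], [-82.76, 87.17], [-180, 180]. Speed limits (degrees/s): [127.2, 127.2, 147.25, 180, 180, 180].

### API

Orientations are given as [roll, pitch, yaw] about the fixed x, y, z axes, in that order (R = Rz(yaw) Ry(pitch) Rx(roll)).
In Python, from workcell import bot, camera, camera_model, ticket gives the robot as it stands.
- The arm moves only by the tool send_rows, never from a script. Its argument "targets" is text: rows parted by semicolons, each of 5 numbers parted by spaces: the shift along the tool's x, y, z in mm, then the turn about the tool's z in degrees, then the closure in counts, from 0 (fully open) to 255 (shut). A call has 1 to 20 rows; each row is the pose to reach, as a shift and turn from the pose commanded when the call began, along the tool's axes at that moment; what a row does not reach only later rows make up. A row lasts 1/8 s, in which the tool goes at most 62.5 mm and 10.7 degrees, less where a joint would pass 70% of its speed; a pose out of reach is approached as far as the arm can. A call with a gripper value outside its range is refused whole. The fingers move at their own pace and stop on an object; "newtons" is the grip in N (left out, the last holds). Time passes only in rows, so rows that repeat a pose let the fingers close. It gives the time, the measured TCP pose, the force, the opening and the grip force at its end, in the units of the state.
- bot.get_obs(): the state, without advancing time (a new reading comes with each control period).
- camera(name): name is "scene" or "top" or "wrist"; returns the picture (480x640x3 uint8, blue, green, red); there is no depth.
- camera_model(name): a dict with "K" (3x3 intrinsics, pixels), "dist_coeffs" ([k1, k2, p1, p2, k3] as OpenCV has them; the pictures are not rectified), "pose" (4x4, takes a point from camera to world coordinates); the wrist camera has in their place "T_tool_cam" (4x4, takes a point from camera to tool coordinates, whose origin is the TCP and whose axes are the flange's). Camera axes: x right, y down, z forward; pixel columns grow to the right and rows downward; lengths in m; the calibration is good to about 2 mm. A picture is of the moment at which its call begins: read the wrist's pose just before it. camera_model takes no time and is no camera call.
- ticket.job_done(): hands the job in; it is judged then, once.
The state is a dict: "time": time; "q": joint angles; "qd": joint speeds; "joint_efforts": joint torques, N m; "ee_pos": TCP position; "tcp_rot": TCP orientation; "wrist_force": force on the tool from outside, world axes, zero at the start; "torque": the same for the moment, N m; "opening": finger opening in m; "grasp_force": force on a finger pad.
Only numpy, scipy, OpenCV 4.12 (cv2) and the standard library are available. Lean on these libraries where they do the work, as an engineer would, in place of code of your own. Each camera call takes 0.05 s, during which the arm holds its last target. There are 200 camera calls.

### The job

Unstack the cartons on the carrying board and put each into the sloping roller lane that fits its width: the small one in the narrow lane, the medium one in the middle-width lane, and both large ones in the wide lane, one behind the other. Load each carton lengthways and upright, set down without dropping it, so that it ends at the bottom of its lane, resting against the stop (or against the carton ahead). Leave the tape roll and the pen pot where they are.

Things in the scene. Friction and masses are not known exactly. Their poses are not given: they have to be found in the camera images.
- small: Small brown carton, sealed, rigid, 70 x 34 x 46 mm (its x, y, z axes; z up), 70 to 140 g. Origin at the centre of its underside. Both ways round are alike but for a blank label on one side. At the start it tops the three-high stack, on the medium carton.
- medium: Medium brown carton, sealed, rigid, 86 x 50 x 52 mm (its x, y, z axes; z up), 140 to 280 g. Origin at the centre of its underside. Both ways round are alike but for a blank label on one side. At the start it is the middle of the stack, on a large carton and under the small one.
- large_under: Large brown carton, sealed, rigid, 110 x 66 x 60 mm (its x, y, z axes; z up), 238 to 476 g. Origin at the centre of its underside. Both ways round are alike but for a blank label on one side. At the start it is the bottom of the three-high stack, on a 12 mm high plywood board.
- large_single: Large brown carton like the other, sealed, rigid, 110 x 66 x 60 mm (its x, y, z axes; z up), 238 to 476 g. Origin at the centre of its underside. Both ways round are alike but for a blank label on one side. At the start it stands alone on the board, centre 150 mm or more from the stack's.
- lane_narrow: The narrowest of three parallel roller lanes side by side in varying order: 49 mm clear between guides. Origin: loading point, mid-width on the plane of the roller tops, which slopes down 8 deg along +x. Axes level: +x downhill (away from the robot), z up. Stop face: 238 mm ahead and 33 mm lower; open loading end: 59 mm behind the origin. Guides: 10 mm above the rollers, 5 mm thick.
- lane_middle: The middle-width of three parallel roller lanes side by side in varying order: 65 mm clear between guides. Origin: loading point, mid-width on the plane of the roller tops, which slopes down 8 deg along +x. Axes level: +x downhill (away from the robot), z up. Stop face: 238 mm ahead and 33 mm lower; open loading end: 59 mm behind the origin. The stop stands 24 mm above the rollers.
- lane_wide: The widest of three parallel roller lanes side by side in varying order: 81 mm clear between guides. Origin: loading point, mid-width on the plane of the roller tops, which slopes down 8 deg along +x. Axes level: +x downhill (away from the robot), z up. Stop face: 238 mm ahead and 33 mm lower; open loading end: 59 mm behind the origin. Cartons roll down by themselves.
- tape_roll: Bystander: roll of brown packing tape lying flat beyond the board, 96 mm across, 48 mm high. Origin at the centre of its underside. Not to be moved.
- pen_pot: Bystander: dark round pot with pens beyond the board, 72 mm across, 85 mm high, pens up to 135 mm. Origin at the centre of its underside. Not to be moved.

How it is judged:
By the outcome, as a careful person would: the job done as asked, in the order asked, and still so for the second after the job is handed in, with the robot touching nothing.
It also fails if it takes over 102 s, if anything falls off the work surface, if the arm or the gripper's body presses on something with over 40 N, if the wrist force passes 120 N, or if a joint passes its speed limit or range.

## Working session

There is one attempt and no reset: what is moved stays moved. The work goes in short steps, Python scripts to look and compute and a tool call to move; the robot and the scene stay as the last step left them, time stands still between calls to the robot, and variables do not carry over. Pictures are saved under pics/ and viewed, at most 14 in all, crops included, and the job is handed in when it is done.

Besides the shell and the picture viewer there is one more tool, called after "Request:" as name(argument=value, ...) on one line, values as JSON. send_rows: Moves the arm, as the interface text tells. Its arguments: {"type":"object","properties":{"targets":{"type":"string"},"newtons":{"type":"number"}},"required":["targets"]}

```bash
mkdir -p pics; ls; python3 - <<'E'
from workcell import bot,camera,camera_model
import cv2,numpy as np
np.set_printoptions(precision=4,suppress=True)
o=bot.get_obs();print(o,bot.hold_point_z)
for n in("scene","top"):
    cv2.imwrite(f"pics/{n}0.png",camera(n));m=camera_model(n);print(n,m)
print(camera_model("wrist"))
E
```

```text
pics
{'time': 0.0, 'q': array([72.4792,  5.012 , 10.035 , 95.0988,  0.0006, 90.0015]), 'qd': array([-0.0361, -0.0138,  0.0805,  0.0269,  0.0449,  0.0706]), 'joint_efforts': array([ -0.0023, -52.0389,  46.4802,   0.0164,  -0.0001,   0.    ]), 'ee_pos': array([0.1655, 0.5243, 0.2306]), 'tcp_rot': array([-179.9242,   -0.0006,  162.4777]), 'wrist_force': array([0.2935, 0.1584, 0.3278]), 'torque': array([-0.0182,  0.0141,  0.0062]), 'grasp_force': 0.0, 'opening': 0.08565926212816247} 0.0187
scene {'K': array([[507.333 ,   0.    , 322.0272],
       [  0.    , 507.333 , 248.8618],
       [  0.    ,   0.    ,   1.    ]]), 'dist_coeffs': array([-0.1458,  0.    ,  0.    ,  0.    ,  0.    ]), 'pose': array([[ 0.0203,  0.8051, -0.5928,  1.1424],
       [ 0.9997, -0.0258, -0.0009, -0.0073],
       [-0.016 , -0.5926, -0.8054,  0.8987],
       [ 0.    ,  0.    ,  0.    ,  1.    ]])}
top {'K': array([[525.4988,   0.    , 318.7029],
       [  0.    , 525.4988, 235.3729],
       [  0.    ,   0.    ,   1.    ]]), 'dist_coeffs': array([-0.0018,  0.    ,  0.    ,  0.    ,  0.    ]), 'pose': array([[ 0.0086, -0.9889,  0.148 ,  0.4348],
       [-0.9999, -0.0099, -0.0085,  0.0046],
       [ 0.0099, -0.1479, -0.9889,  1.1568],
       [ 0.    ,  0.    ,  0.    ,  1.    ]])}
{'K': array([[368.3398,   0.    , 314.6233],
       [  0.    , 368.3398, 241.7702],
       [  0.    ,   0.    ,   1.    ]]), 'dist_coeffs': array([-0.0693,  0.    ,  0.    ,  0.    ,  0.    ]), 'T_tool_cam': array([[-0.0002, -0.9604, -0.2788,  0.0703],
       [ 1.    , -0.0004,  0.0006, -0.0007],
       [-0.0006, -0.2788,  0.9604, -0.1429],
       [ 0.    ,  0.    ,  0.    ,  1.    ]])}
```

View pics/scene0.png

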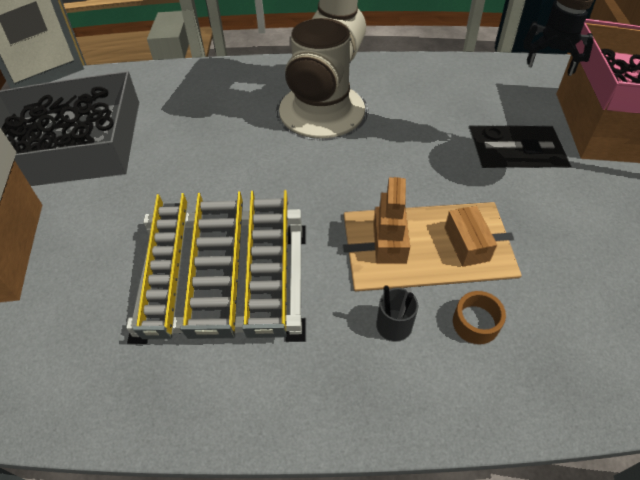

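View pics/top0.png

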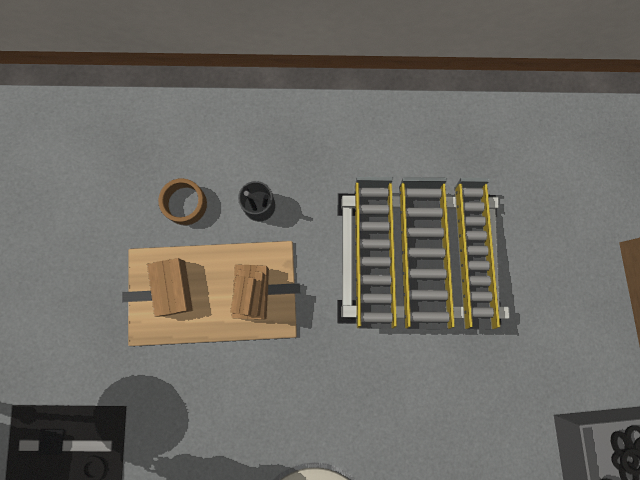

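The pictures show lanes, from +y to -y: middle (top cols 358-393), wide (404-449) and narrow (461-490). The stack is at top (250,292) and the single carton at (170,287). The pot and tape are just beyond the board, and the far side is at +x.

```bash
python3 - <<'E'
import cv2,numpy as np
t=cv2.imread("pics/top0.png");s=cv2.imread("pics/scene0.png")
a=cv2.resize(t[240:350,120:310],None,fx=4,fy=4,interpolation=cv2.INTER_CUBIC)
b=cv2.resize(s[165:295,340:530],None,fx=4,fy=4,interpolation=cv2.INTER_CUBIC)
cv2.imwrite("pics/a.png",a);cv2.imwrite("pics/b.png",b)
for n,im in(("top",t),("scene",s)):
    h=cv2.cvtColor(im,cv2.COLOR_BGR2HSV)
    m=cv2.inRange(h,(22,180,90),(34,255,255))
    for c in cv2.findContours(m,cv2.RETR_EXTERNAL,cv2.CHAIN_APPROX_NONE)[0]:
        if cv2.contourArea(c)>60: print(n,cv2.boundingRect(c),cv2.minAreaRect(c), cv2.approxPolyDP(c,3,True)[:,0].tolist())
E
```

```text
scene (137, 195, 25, 130) ((149.52999877929688, 259.78997802734375), (7.49533224105835, 130.67335510253906), 8.130102157592773) [[158, 195], [137, 324], [145, 318], [142, 307], [147, 303], [144, 292], [149, 288], [148, 263], [153, 259], [151, 247], [155, 244], [153, 234], [157, 231], [155, 221], [161, 205]]
scene (165, 194, 22, 139) ((174.9895782470703, 262.82159423828125), (7.600712299346924, 138.57225036621094), 6.736011505126953) [[183, 194], [165, 326], [170, 332], [177, 250], [186, 202]]
scene (184, 193, 18, 132) ((192.84637451171875, 258.69036865234375), (6.645192623138428, 131.7450408935547), 5.885988235473633) [[198, 193], [184, 324], [191, 309], [188, 300], [193, 289], [191, 277], [197, 249], [194, 242], [201, 212]]
scene (244, 192, 10, 132) ((249.05096435546875, 257.5567932128906), (4.318020343780518, 131.2408447265625), 3.094058036804199) [[252, 192], [244, 323], [248, 317]]
scene (229, 192, 13, 138) ((235.50222778320312, 260.46685791015625), (5.587597846984863, 137.095703125), 3.814074993133545) [[239, 192], [229, 316], [233, 329]]
scene (282, 191, 5, 133) ((284.0218505859375, 256.9930725097656), (3.579334259033203, 132.00064086914062), 0.8303154110908508) [[285, 191], [284, 323]]
```

View pics/a.png

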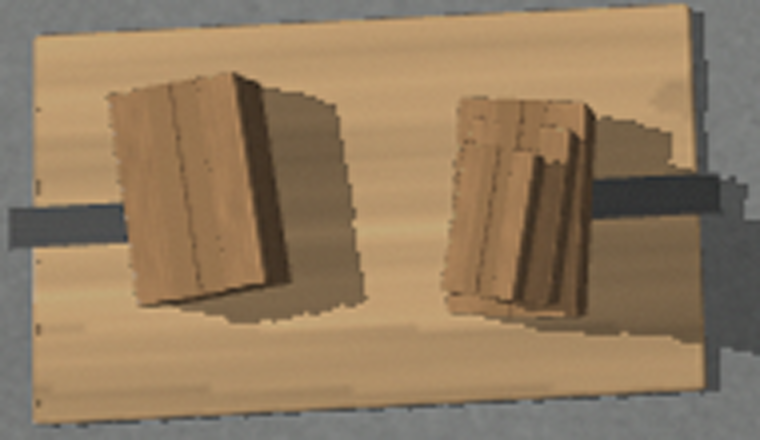

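View pics/b.png

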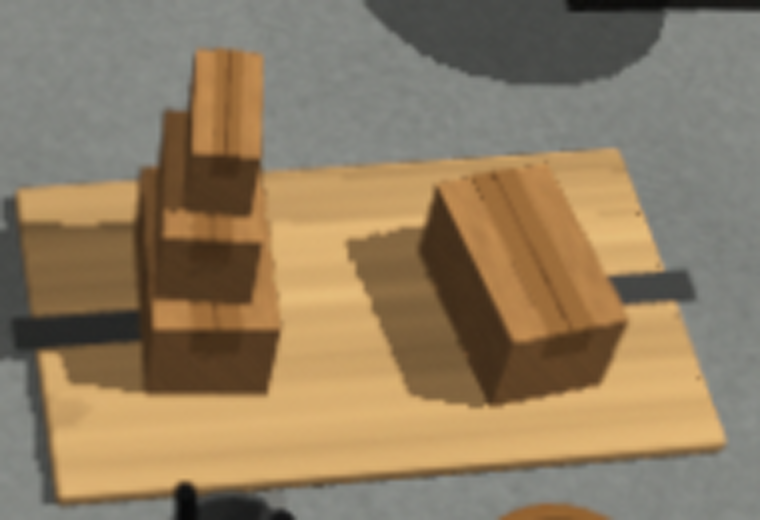

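The crops show all carton tops clearly. The small top face is b (196,50),(262,52),(262,160),(192,156), and the single's is b (437,185),(548,165),(627,322),(513,345).

```bash
cat > h.py <<'E'
from workcell import bot,camera,camera_model
import cv2,numpy as np
np.set_printoptions(precision=4,suppress=True)
def ray(n,p,T=None):
    m=camera_model(n);P=m["pose"] if T is None else T
    u=cv2.undistortPoints(np.float64(p).reshape(-1,1,2),m["K"],m["dist_coeffs"])[:,0]
    d=np.c_[u,np.ones(len(u))]@P[:3,:3].T
    return P[:3,3],d
def plane(n,p,z,T=None):
    c,d=ray(n,p,T);return c+d*((z-c[2])/d[:,2])[:,None]
def tri(p1,p2):
    c1,d1=ray("scene",p1);c2,d2=ray("top",p2);o=[]
    for a,b in zip(d1,d2):
        s=np.linalg.lstsq(np.c_[a,-b],c2-c1,rcond=None)[0]
        A=c1+a*s[0];B=c2+b*s[1];o.append([*((A+B)/2),np.linalg.norm(A-B)])
    return np.array(o)
E
python3 - <<'E'
from h import *
A=lambda l:np.array(l)/4.+[120,240]-.375
B=lambda l:np.array(l)/4.+[340,165]-.375
def show(n,P):
    print(n,P[:,:2].mean(0).round(4),[ (round(float(np.linalg.norm(e)*1000)),round(float(np.degrees(np.arctan2(e[1],e[0]))),1)) for e in np.diff(P[:,:2],axis=0)])
show("small s",plane("scene",B([(196,50),(262,52),(262,160),(192,156)]),.170))
show("small t",plane("top",A([(477,143),(541,155),(515,300),(447,292)]),.170))
m=plane("scene",B([(167,110),(163,238),(261,242)]),.124);show("med s",m);print((m[0]+m[2])/2)
l=plane("scene",B([(142,168),(150,328),(279,328)]),.072);show("lu s",l);print((l[0]+l[2])/2)
l=plane("top",A([(459,97),(586,103)]),.072);show("lu t far edge",l)
show("ls s",plane("scene",B([(437,185),(548,165),(627,322),(513,345)]),.072))
show("ls t",plane("top",A([(110,95),(232,73),(265,284),(140,304)]),.072))
t=cv2.imread("pics/top0.png");h=cv2.cvtColor(t,cv2.COLOR_BGR2HSV)
mk=cv2.inRange(h,(20,120,60),(36,255,255));mk[:,:340]=0
for r in (190,230,270,310,322,324,326,328):
    c=np.flatnonzero(mk[r]);print(r,[(int(g[0]),int(g[-1])) for g in np.split(c,np.flatnonzero(np.diff(c)>3)+1) if len(g)])
for c in cv2.findContours(mk,cv2.RETR_EXTERNAL,cv2.CHAIN_APPROX_NONE)[0]:
    if cv2.contourArea(c)>30: print(cv2.boundingRect(c),cv2.approxPolyDP(c,2,True)[:,0].tolist())
b=cv2.resize(t[170:340,335:515],None,fx=3.5,fy=3.5,interpolation=cv2.INTER_CUBIC);cv2.imwrite("pics/c.png",b)
E
```

```text
small s [0.4691 0.1405] [(33, 86.0), (72, -7.0), (33, -96.0)]
small t [0.4684 0.1356] [(31, -100.1), (68, 171.3), (32, 83.9)]
med s [0.4885 0.1271] [(86, -6.6), (48, 85.2)]
[0.475  0.1367 0.124 ]
lu s [0.4968 0.1272] [(107, -2.6), (66, 88.2)]
[0.4793 0.1389 0.072 ]
lu t far edge [0.5346 0.1363] [(66, -92.2)]
ls s [0.4885 0.309 ] [(65, 101.2), (109, 10.4), (64, -78.6)]
ls t [0.4876 0.3071] [(63, -79.1), (110, -168.5), (64, 99.6)]
190 [(356, 358), (389, 391), (400, 404), (442, 445), (456, 461), (484, 487)]
230 [(356, 359), (389, 392), (402, 405), (444, 447), (459, 464), (484, 490)]
270 [(356, 359), (390, 394), (403, 407), (447, 450), (461, 467), (489, 494)]
310 [(357, 360), (391, 395), (405, 409), (447, 452), (464, 470), (494, 497)]
322 [(357, 360), (392, 396), (405, 410), (448, 453), (465, 471), (492, 499)]
324 [(357, 360), (392, 396), (405, 410), (448, 453), (465, 471), (492, 499)]
326 [(357, 359), (392, 395), (405, 410), (448, 453), (465, 472), (492, 499)]
328 [(448, 449), (466, 467), (492, 494)]
(481, 184, 19, 145) [[485, 184], [482, 188], [484, 193], [481, 201], [485, 203], [482, 
[... 188 characters left out ...]
91, 318], [494, 328], [499, 326]]
(455, 184, 18, 145) [[459, 184], [455, 189], [458, 191], [457, 215], [460, 220], [458, 229], [461, 234], [459, 243], [462, 249], [460, 257], [463, 264], [461, 271], [464, 279], [462, 285], [467, 328], [472, 325]]
(440, 183, 14, 146) [[444, 183], [441, 186], [440, 206], [443, 209], [441, 224], [444, 228], [443, 247], [446, 250], [444, 268], [447, 270], [445, 287], [448, 291], [446, 305], [450, 314], [449, 328], [453, 326]]
(400, 183, 11, 145) [[402, 183], [400, 207], [407, 327], [410, 326], [405, 198]]
(388, 183, 9, 145) [[389, 183], [389, 255], [392, 277], [390, 286], [394, 327], [396, 321]]
(355, 182, 6, 146) [[357, 182], [355, 218], [358, 327], [360, 274]]
```

View pics/c.png

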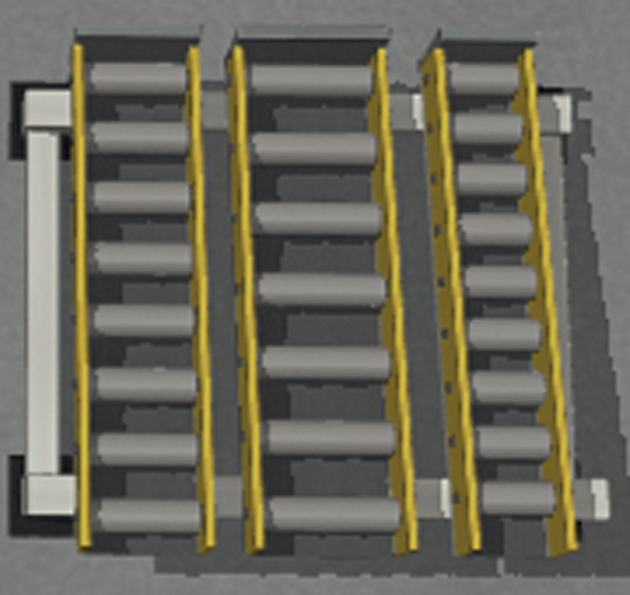

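```bash
python3 - <<'E'
from h import *
C=lambda l:np.array(l)/3.5+[335,170]-.36
tn=C([(572,551),(473,551),(411,549),(256,549),(209,547),(84,548)])
sn=[(159.5,195),(184.5,194),(199.5,193),(240,192),(253,192),(285.5,191)]
tf=C([(532,50),(430,50),(381,48),(238,47),(193,46),(79,45)])
sf=[(139,324),(167.5,330),(186,324),(231,329),(245,323),(284,323)]
N=tri(sn,tn);F=tri(sf,tf);print(N);print(F)
print(np.degrees(np.arctan2(F[:,1]-N[:,1],F[:,0]-N[:,0])))
for k in (0.100,.095,.105,.110,.115,.12):
  P=plane("top",tn,k);print(k,np.diff(P[:,1])[[0,2,4]],P[:,0].mean())
E
```

```text
[[ 0.4123 -0.3545  0.1162  0.0052]
 [ 0.4119 -0.2994  0.1159  0.0043]
 [ 0.4129 -0.2653  0.1182  0.0022]
 [ 0.4121 -0.179   0.1163  0.002 ]
 [ 0.413  -0.1521  0.1161  0.0034]
 [ 0.4119 -0.083   0.1149  0.0021]]
[[ 0.7065 -0.3517  0.0886  0.0067]
 [ 0.7108 -0.2984  0.0714  0.0008]
 [ 0.7072 -0.2622  0.0876  0.0053]
 [ 0.711  -0.1802  0.0724  0.0032]
 [ 0.7074 -0.1515  0.0879  0.0015]
 [ 0.7079 -0.0823  0.0856  0.0041]]
[ 0.5429  0.2013  0.5979 -0.2343  0.1101  0.1364]
0.1 [0.0564 0.0882 0.071 ] 0.41209412781686616
0.095 [0.0567 0.0886 0.0713] 0.41198656472223755
0.105 [0.0562 0.0878 0.0706] 0.4122016909114947
0.11 [0.0559 0.0873 0.0703] 0.4123092540061233
0.115 [0.0556 0.0869 0.07  ] 0.4124168171007519
0.12 [0.0554 0.0865 0.0696] 0.41252438019538046
```

Request:
send_rows(targets="-50 -35 0 -2 0;-100 -70 0 -3 0;-150 -105 0 -5 0;-200 -140 0 -6 0;-250 -170 0 -8 0;-300 -205 0 -9 0;-350 -240 0 -10 0;-385 -265 0 -11 0;-406 -277 0 -11 0;-406 -277 0 -11 0;-406 -277 0 -11 0", newtons=30)

```text
time: 1.48
ee_pos: [0.469, 0.1384, 0.2311]
tcp_rot: [-180.0, -0.0, 173.5]
wrist_force: [0.4, 0.2, -0.4]
opening: 0.0855
grasp_force: 0.0
```

```bash
cat >> h.py <<'E'
def go(*W):
    "world waypoints (x,y,z TCP,yaw) -> shifts from the present pose"
    o=bot.get_obs();p=o["ee_pos"];r,pi,y=np.radians(o["tcp_rot"])
    R=cv2.Rodrigues(np.array([0,0,y]))[0]@cv2.Rodrigues(np.array([0,pi,0]))[0]@cv2.Rodrigues(np.array([r,0,0]))[0]
    print("t",round(o["time"],2),p,o["tcp_rot"],"q",o["q"].round(1),"F",o["wrist_force"].round(1),"op",round(o["opening"],4),"g",round(o["grasp_force"],1))
    for w in W: print(w,(R.T@(np.array(w[:3])-p)*1000).round(1),"turn",round((np.degrees(y)-w[3]+180)%360-180,1))
def toolcam():
    o=bot.get_obs();r,pi,y=np.radians(o["tcp_rot"])
    R=cv2.Rodrigues(np.array([0,0,y]))[0]@cv2.Rodrigues(np.array([0,pi,0]))[0]@cv2.Rodrigues(np.array([r,0,0]))[0]
    T=np.eye(4);T[:3,:3]=R;T[:3,3]=o["ee_pos"];return T@camera_model("wrist")["T_tool_cam"]
E
python3 - <<'E'
from h import *
go((.469,.138,.135,173.5))
T=toolcam();cv2.imwrite("pics/w1.png",camera("wrist"));np.save("w1.npy",T)
E
```

```text
t 1.48 [0.469  0.1384 0.2311] [-179.997    -0.0342  173.475 ] q [16.4 -3.3  1.6 95.   0.  23. ] F [ 0.4  0.2 -0.4] op 0.0855 g 0.0
(0.469, 0.138, 0.135, 173.5) [-0.1 -0.4 96.1] turn -0.0
```

View pics/w1.png

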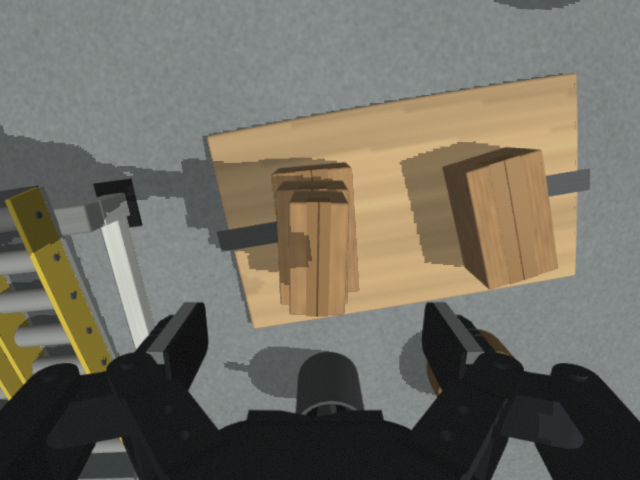

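The wrist view shows the small carton centred between the fingers (col about 318) and parallel to them. I descend and grip.

```bash
python3 - <<'E'
from h import *
T=np.load("w1.npy")
P=plane("wrist",[(291,204),(347,204),(346,316),(290,315)],.17,T);print(P,P.mean(0))
print(plane("wrist",[(445,167),(541,149),(557,270),(491,289)],.072,T).mean(0))
print("pot",plane("top",[(256,198)],.085))
E
```

```text
[[0.4343 0.1284 0.17  ]
 [0.4379 0.1596 0.17  ]
 [0.5071 0.1528 0.17  ]
 [0.5025 0.1187 0.17  ]] [0.4704 0.1398 0.17  ]
[0.4872 0.3044 0.072 ]
pot [[0.6726 0.1266 0.085 ]]
```

Request:
send_rows(targets="0 0 40 0 0;0 0 70 0 0;0 0 90 0 0;0 0 96 0 0;0 0 96 0 0;0 0 96 0 255;0 0 96 0 255;0 0 96 0 255;0 0 96 0 255;0 0 96 0 255;0 0 96 0 255;0 0 96 0 255;0 0 96 0 255", newtons=30)

```text
time: 3.15
ee_pos: [0.4696, 0.1382, 0.1358]
tcp_rot: [180.0, 0.1, 173.5]
wrist_force: [-0.6, -0.9, 6.5]
opening: 0.0337
grasp_force: 31.0
```

Request:
send_rows(targets="0 0 -30 0 255;0 0 -60 0 255;0 0 -85 0 255;0 0 -96 0 255;0 0 -96 0 255")

```text
time: 3.78
ee_pos: [0.4695, 0.1381, 0.2312]
tcp_rot: [180.0, 0.0, 173.5]
wrist_force: [-0.5, -0.2, -1.0]
opening: 0.0335
grasp_force: 30.3
```

```bash
python3 - <<'E'
from h import *
go((.471,-.327,.2,180))
E
```

```text
t 3.77 [0.4695 0.1381 0.2312] [179.997    0.0067 173.4776] q [16.4 -3.3  1.7 95.   0.  22.9] F [-0.5 -0.2 -1. ] op 0.0335 g 30.3
(0.471, -0.327, 0.2, 180) [ -54.3 -462.    31.1] turn -6.5
```

Request:
send_rows(targets="-4 -40 0 0 255;-10 -90 0 -1 255;-17 -140 0 -2 255;-23 -190 0 -3 255;-29 -240 0 -4 255;-35 -290 0 -5 255;-41 -340 0 -6 255;-47 -390 0 -6.5 255;-51 -430 10 -6.5 255;-54 -455 20 -6.5 255;-54 -462 31 -6.5 255;-54 -462 31 -6.5 255;-54 -462 31 -6.5 255")

```text
time: 5.4
ee_pos: [0.4708, -0.326, 0.2007]
tcp_rot: [180.0, 0.0, -180.0]
wrist_force: [-0.1, -0.0, -1.0]
opening: 0.0339
grasp_force: 30.5
```

```bash
python3 - <<'E'
from h import *
go((.471,-.327,.116,180))
T=toolcam();cv2.imwrite("pics/w2.png",camera("wrist"));np.save("w2.npy",T)
E
```

```text
t 5.4 [ 0.4708 -0.326   0.2007] [ 179.9999    0.0198 -179.9537] q [-34.7   7.6   9.5  91.9   0.  -34.8] F [-0.1 -0.  -1. ] op 0.0339 g 30.5
(0.471, -0.327, 0.116, 180) [-0.2 -1.  84.7] turn 0.0
```

View pics/w2.png

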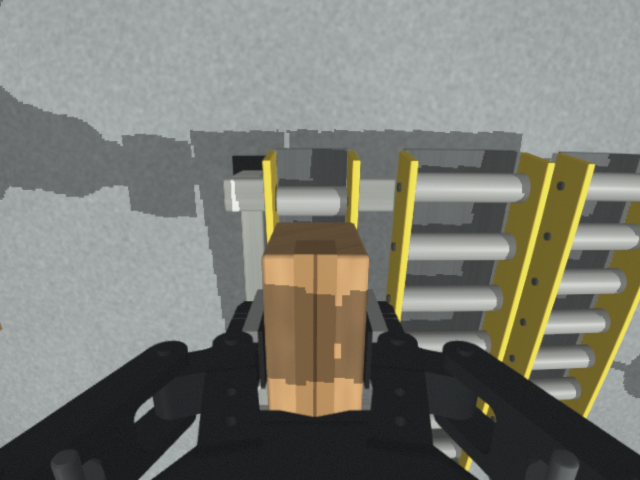

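The lane's near end has guides at about (269,152) and (354,152), with the carton centred over it at col about 316. I check this numerically.

```bash
python3 - <<'E'
from h import *
T=np.load("w2.npy")
print(plane("wrist",[(269.5,153),(353.5,153),(405,153)],.116,T))
E
```

```text
[[ 0.4105 -0.3539  0.116 ]
 [ 0.4105 -0.3032  0.116 ]
 [ 0.4103 -0.2719  0.116 ]]
```

Request:
send_rows(targets="0 -2 30 0 255;0 -2 55 0 255;0 -2 72 0 255;0 -2 80 0 255;0 -2 83 0 255;0 -2 83 0 255", newtons=20)

```text
time: 6.2
ee_pos: [0.4708, -0.3292, 0.1179]
tcp_rot: [-180.0, 0.0, 180.0]
wrist_force: [0.3, 0.0, -1.5]
opening: 0.0337
grasp_force: 30.5
```

Request:
send_rows(targets="0 0 1 0 255;0 0 2 0 255;0 0 3 0 255;0 0 3 0 255")

```text
time: 6.7
ee_pos: [0.4715, -0.3294, 0.1168]
tcp_rot: [-179.9, 0.2, 180.0]
wrist_force: [0.2, 2.9, 11.1]
opening: 0.0339
grasp_force: 32.0
```

Request:
send_rows(targets="0 0 1 0 255;0 0 2 0 255;0 0 3 0 255;0 0 3 0 255")

```text
time: 7.2
ee_pos: [0.4721, -0.3294, 0.1146]
tcp_rot: [-179.9, 0.3, 180.0]
wrist_force: [2.1, 3.0, 15.1]
opening: 0.0336
grasp_force: 33.1
```

Request:
send_rows(targets="0 0 1 0 255;0 0 2 0 255;0 0 3 0 255;0 0 3 0 255")

```text
time: 7.7
ee_pos: [0.4727, -0.3294, 0.1122]
tcp_rot: [-179.9, 0.4, -180.0]
wrist_force: [3.2, 5.0, 18.0]
opening: 0.0335
grasp_force: 34.5
```

```bash
python3 - <<'E'
from h import *
go((.471,-.327,.116,180))
w=camera("wrist");t=camera("top")
c=cv2.resize(t[170:340,400:520],None,fx=3,fy=3)
w=cv2.resize(w,None,fx=.68,fy=.68)[:,:430]
o=np.zeros((510,800,3),np.uint8);o[:w.shape[0],:430]=w;o[:510,440:800]=c
cv2.imwrite("pics/w3.png",o)
E
```

```text
t 7.7 [ 0.4727 -0.3294  0.1122] [-179.8623    0.382  -179.9907] q [-34.9   7.4  -0.4  81.8   0.1 -34.9] F [ 3.2  5.  18. ] op 0.0335 g 34.5
(0.471, -0.327, 0.116, 180) [ 1.7  2.4 -3.8] turn 0.0
```

View pics/w3.png

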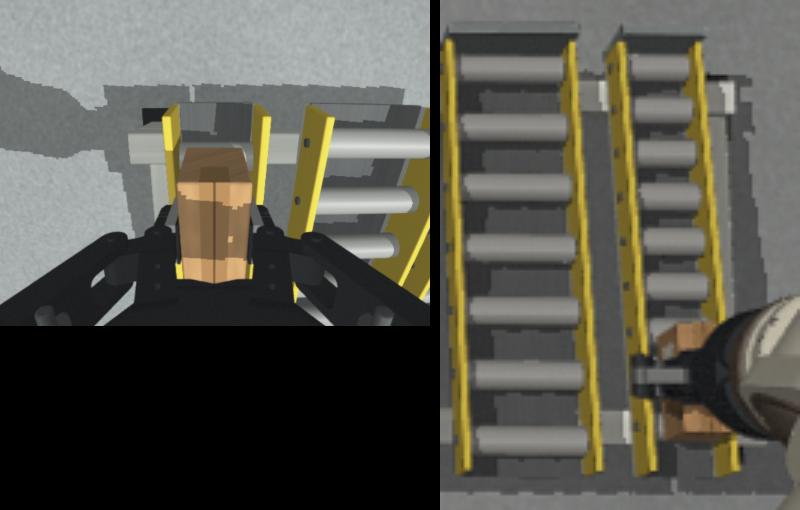

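Request:
send_rows(targets="0 0 0 0 120;0 0 0 0 120;0 0 0 0 110;0 0 0 0 100;0 0 -3 0 100;0 0 -10 0 100;0 0 -25 0 100;0 0 -50 0 60;0 0 -80 0 30;0 0 -80 0 0")

```text
time: 9.05
ee_pos: [0.4714, -0.3296, 0.1917]
tcp_rot: [-179.9, 0.2, 180.0]
wrist_force: [-0.0, 0.4, -0.7]
opening: 0.0853
grasp_force: 0.0
```

```bash
python3 - <<'E'
from h import *
go((.471,.138,.231,174),(.475,.138,.231,174))
w=camera("wrist");cv2.imwrite("pics/w4.png",w)
E
```

```text
t 9.05 [ 0.4714 -0.3296  0.1917] [-179.8508    0.2125  179.9786] q [-35.    7.5   8.5  90.7  -0.  -34.9] F [-0.   0.4 -0.7] op 0.0853 g 0.0
(0.471, 0.138, 0.231, 174) [  0.4 467.5 -40.6] turn 6.0
(0.475, 0.138, 0.231, 174) [ -3.6 467.5 -40.5] turn 6.0
```

View pics/w4.png

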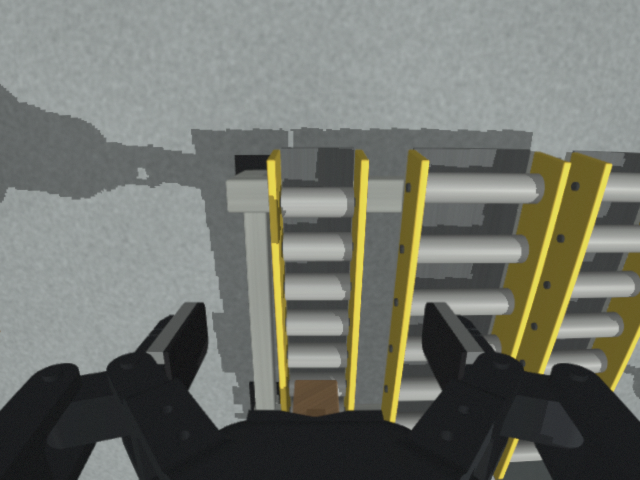

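The small carton has rolled down; its rear end is at (317,395), between the guides. Next is the medium one.

Request:
send_rows(targets="0 10 -30 0 0;0 50 -40 1 0;0 105 -40 2 0;-1 160 -40 3 0;-1 215 -40 4 0;-2 270 -40 5 0;-2 325 -40 6 0;-3 380 -40 6 0;-4 430 -40 6 0;-4 460 -40 6 0;-4 467 -40 6 0;-4 467 -10 6 0;-4 467 30 6 0;-4 467 70 6 0;-4 467 98 6 0;-4 467 106 6 0;-4 467 106 6 0")

```text
time: 11.22
ee_pos: [0.4747, 0.1374, 0.0825]
tcp_rot: [-180.0, -0.0, 173.9]
wrist_force: [-0.5, -0.5, 1.2]
opening: 0.0857
grasp_force: 0.0
```

Request:
send_rows(targets="0 0 0 0 255;0 0 0 0 255;0 0 0 0 255;0 0 0 0 255;0 0 0 0 255;0 0 0 0 255;0 0 -30 0 255;0 0 -70 0 255;0 0 -110 0 255;0 0 -135 0 255;0 0 -145 0 255;0 0 -145 0 255", newtons=30)

```text
time: 12.72
ee_pos: [0.4748, 0.138, 0.2271]
tcp_rot: [180.0, 0.0, 174.0]
wrist_force: [0.3, 0.1, -1.9]
opening: 0.0499
grasp_force: 32.1
```

```bash
python3 - <<'E'
from h import *
go((.471,-.1175,.18,180))
w=camera("wrist");cv2.imwrite("pics/w5.png",w)
E
```

```text
t 12.72 [0.4748 0.138  0.2271] [179.9989   0.0037 173.9838] q [16.2 -2.7  1.8 94.5 -0.  22.2] F [ 0.3  0.1 -1.9] op 0.0499 g 32.1
(0.471, -0.1175, 0.18, 180) [ -23.  -254.5   47.1] turn -6.0
```

View pics/w5.png

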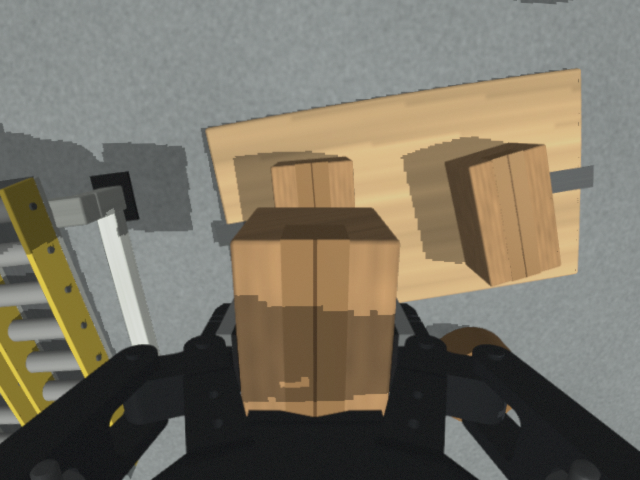

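Medium is held square in the fingers (cols 233-399), and large_under is undisturbed behind it. I move over the middle lane.

Request:
send_rows(targets="-4 -40 0 0 255;-9 -90 0 -1 255;-13 -140 0 -3 255;-18 -190 10 -4 255;-22 -235 20 -6 255;-23 -250 35 -6 255;-23 -254 47 -6 255;-23 -254 70 -6 255;-23 -254 90 -6 255;-23 -254 103 -6 255;-23 -254 107 -6 255;-23 -254 107 -6 255")

```text
time: 14.28
ee_pos: [0.4711, -0.1167, 0.1205]
tcp_rot: [180.0, 0.0, -180.0]
wrist_force: [-0.3, 0.1, -1.1]
opening: 0.0497
grasp_force: 32.4
```

```bash
python3 - <<'E'
from h import *
go((.471,-.1175,.112,180))
w=camera("wrist");cv2.imwrite("pics/w6.png",w)
E
```

```text
t 14.28 [ 0.4711 -0.1167  0.1205] [ 179.9987    0.0117 -179.9967] q [-13.9  -4.6 -11.8  82.8   0.  -13.9] F [-0.3  0.1 -1.1] op 0.0497 g 32.4
(0.471, -0.1175, 0.112, 180) [ 0.1 -0.8  8.5] turn 0.0
```

View pics/w6.png

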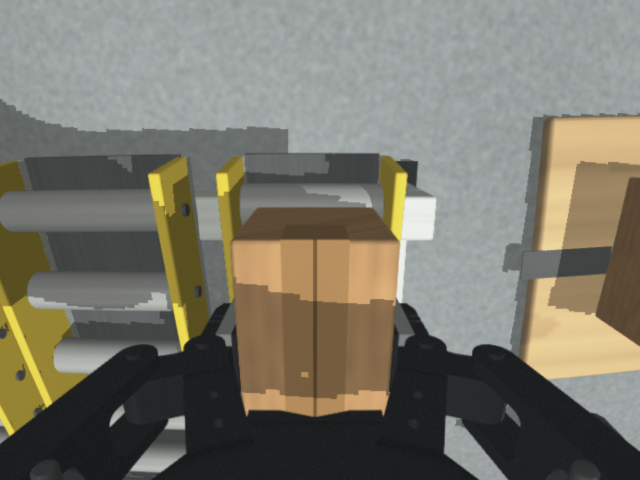

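Lane guides span cols 218-404, centre 311, against carton col 316, so I shift about 2 mm toward -y and press down gently.

Request:
send_rows(targets="0 -2 1 0 255;0 -2 2 0 255;0 -2 3 0 255;0 -2 4 0 255;0 -2 4 0 255", newtons=20)

```text
time: 14.95
ee_pos: [0.4717, -0.1193, 0.1178]
tcp_rot: [-180.0, 0.2, 180.0]
wrist_force: [0.3, 0.5, 7.6]
opening: 0.0494
grasp_force: 33.6
```

Request:
send_rows(targets="0 0 1 0 255;0 0 2 0 255;0 0 3 0 255;0 0 3 0 255")

```text
time: 15.45
ee_pos: [0.4721, -0.1193, 0.1152]
tcp_rot: [-180.0, 0.2, 180.0]
wrist_force: [0.9, 1.2, 8.5]
opening: 0.0495
grasp_force: 33.7
```

Request:
send_rows(targets="0 0 1 0 255;0 0 2 0 255;0 0 3 0 255;0 0 3 0 255")

```text
time: 15.95
ee_pos: [0.4724, -0.1193, 0.1125]
tcp_rot: [-180.0, 0.3, 180.0]
wrist_force: [2.1, -0.4, 9.9]
opening: 0.0497
grasp_force: 33.8
```

Request:
send_rows(targets="0 0 1 0 255;0 0 1 0 255;0 0 1 0 80;0 0 1 0 80;0 0 1 0 70;0 0 0 0 50;0 0 -5 0 50;0 0 -15 0 50;0 0 -40 0 30;0 0 -70 0 0;0 0 -100 0 0;0 0 -110 0 0")

```text
time: 17.45
ee_pos: [0.4716, -0.1192, 0.2226]
tcp_rot: [-180.0, 0.2, 180.0]
wrist_force: [0.9, -0.6, -0.1]
opening: 0.0854
grasp_force: 0.0
```

```bash
python3 - <<'E'
from h import *
go((.4795,.1385,.231,177.7))
cv2.imwrite("pics/w7.png",cv2.resize(camera("top")[170:340,335:515],None,fx=3,fy=3))
E
```

```text
t 17.45 [ 0.4716 -0.1192  0.2226] [-179.9585    0.1709  179.9782] q [-14.2  -4.1  -0.   93.9   0.  -14.2] F [ 0.9 -0.6 -0.1] op 0.0854 g 0.0
(0.4795, 0.1385, 0.231, 177.7) [ -7.9 257.7  -8.6] turn 2.3
```

View pics/w7.png

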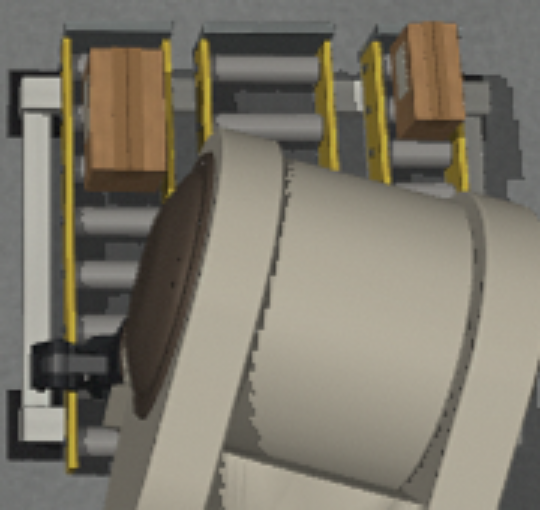

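Small and medium both sit against their stops, at image (430,80) and (125,118). Next is large_under.

Request:
send_rows(targets="0 30 -9 0 0;-1 75 -9 1 0;-3 130 -9 1 0;-5 185 -9 2 0;-7 230 -9 2 0;-8 250 -9 2 0;-8 258 -9 2 0;-8 258 20 2 0;-8 258 65 2 0;-8 258 110 2 0;-8 258 150 2 0;-8 258 180 2 0;-8 258 195 2 0;-8 258 197 2 0;-8 258 197 2 0")

```text
time: 19.38
ee_pos: [0.4797, 0.1389, 0.0243]
tcp_rot: [180.0, 0.1, 178.0]
wrist_force: [0.6, -0.4, 0.9]
opening: 0.0853
grasp_force: 0.0
```

Request:
send_rows(targets="0 0 0 0 255;0 0 0 0 255;0 0 0 0 255;0 0 0 0 255;0 0 0 0 255;0 0 -20 0 255;0 0 -50 0 255;0 0 -100 0 255;0 0 -150 0 255;0 0 -185 0 255;0 0 -195 0 255;0 0 -195 0 255", newtons=45)

```text
time: 20.88
ee_pos: [0.479, 0.139, 0.2176]
tcp_rot: [-180.0, -0.0, 178.0]
wrist_force: [0.6, -0.1, -4.7]
opening: 0.0658
grasp_force: 51.6
```

```bash
python3 - <<'E'
from h import *
go((.471,-.2235,.134,180))
E
```

```text
t 20.88 [0.479  0.139  0.2176] [-179.9907   -0.0257  177.9819] q [16.2 -2.3  1.2 93.5 -0.  18.2] F [ 0.6 -0.1 -4.7] op 0.0658 g 51.6
(0.471, -0.2235, 0.134, 180) [  -4.8 -362.5   83.6] turn -2.0
```

Request:
send_rows(targets="-1 -40 0 0 255;-2 -95 0 -1 255;-2 -150 0 -1 255;-3 -205 0 -2 255;-4 -260 0 -2 255;-4 -310 0 -2 255;-5 -345 10 -2 255;-5 -360 30 -2 255;-5 -362 60 -2 255;-5 -362 78 -2 255;-5 -362 84 -2 255;-5 -362 84 -2 255")

```text
time: 22.38
ee_pos: [0.4712, -0.2226, 0.1342]
tcp_rot: [180.0, -0.0, -180.0]
wrist_force: [0.5, 0.6, -2.6]
opening: 0.0655
grasp_force: 52.0
```

```bash
python3 - <<'E'
from h import *
go((.471,-.2235,.134,180))
w=camera("wrist");cv2.imwrite("pics/w8.png",w)
E
```

```text
t 22.38 [ 0.4712 -0.2226  0.1342] [ 179.9897   -0.0158 -179.988 ] q [-25.3   0.2  -5.6  84.2   0.  -25.3] F [ 0.5  0.6 -2.6] op 0.0655 g 52.0
(0.471, -0.2235, 0.134, 180) [ 0.2 -0.9  0.2] turn 0.0
```

View pics/w8.png

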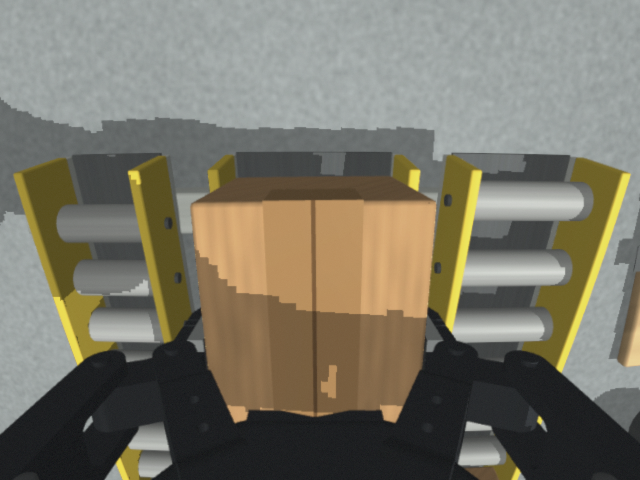

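Wide lane guides span cols 209-418, centre about 313.5, against tool col 315. It is centred, so I lower.

Request:
send_rows(targets="0 -1 4 0 255;0 -1 8 0 255;0 -1 10 0 255;0 -1 11 0 255;0 -1 11 0 255", newtons=25)

```text
time: 23.05
ee_pos: [0.4712, -0.224, 0.1232]
tcp_rot: [180.0, -0.0, 180.0]
wrist_force: [0.2, -1.1, -3.9]
opening: 0.0653
grasp_force: 52.0
```

Request:
send_rows(targets="0 0 1 0 255;0 0 2 0 255;0 0 3 0 255;0 0 4 0 255;0 0 4 0 255")

```text
time: 23.68
ee_pos: [0.4713, -0.224, 0.1194]
tcp_rot: [-180.0, 0.0, 180.0]
wrist_force: [0.6, -0.5, -3.0]
opening: 0.0657
grasp_force: 52.2
```

Request:
send_rows(targets="0 0 1 0 255;0 0 2 0 255;0 0 3 0 255;0 0 3 0 255")

```text
time: 24.18
ee_pos: [0.4723, -0.2242, 0.1185]
tcp_rot: [-179.9, 0.2, 180.0]
wrist_force: [0.3, 2.8, 12.0]
opening: 0.0657
grasp_force: 53.0
```

Request:
send_rows(targets="0 0 1 0 255;0 0 2 0 255;0 0 3 0 255;0 0 3 0 255")

```text
time: 24.68
ee_pos: [0.473, -0.2244, 0.1162]
tcp_rot: [-179.9, 0.3, -180.0]
wrist_force: [2.4, 2.2, 13.9]
opening: 0.0653
grasp_force: 52.9
```

Request:
send_rows(targets="0 0 1 0 255;0 0 2 0 255;0 0 3 0 255;0 0 3 0 255")

```text
time: 25.18
ee_pos: [0.4734, -0.2244, 0.1136]
tcp_rot: [-179.9, 0.4, -180.0]
wrist_force: [3.4, 2.0, 16.1]
opening: 0.0657
grasp_force: 53.0
```

Request:
send_rows(targets="0 0 1 0 255;0 0 2 0 255;0 0 2 0 255;0 0 2 0 30;0 0 2 0 0;0 0 2 0 0;0 0 2 0 0;0 0 -3 0 0;0 0 -15 0 0;0 0 -40 0 0;0 0 -80 0 0;0 0 -110 0 0;0 0 -115 0 0")

```text
time: 26.8
ee_pos: [0.472, -0.2244, 0.2283]
tcp_rot: [-179.9, 0.2, 180.0]
wrist_force: [0.0, 0.0, -0.7]
opening: 0.0854
grasp_force: 0.0
```

```bash
python3 - <<'E'
from h import *
go((.488,.307,.226,190.4))
w=camera("wrist");cv2.imwrite("pics/w9.png",w)
h=cv2.cvtColor(w,cv2.COLOR_BGR2HSV);m=cv2.inRange(h,(5,60,60),(19,230,255));m[:, :150]=0
print([(cv2.boundingRect(c),cv2.contourArea(c)) for c in cv2.findContours(m,0,1)[0] if cv2.contourArea(c)>150])
# large_single corners by minAreaRect-like from top view
t=camera("top");h=cv2.cvtColor(t,cv2.COLOR_BGR2HSV)
m=cv2.inRange(h,(5,60,60),(19,230,255))
for c in cv2.findContours(m,0,1)[0]:
    if cv2.contourArea(c)>300: print(cv2.boundingRect(c))
E
```

```text
t 26.8 [ 0.472  -0.2244  0.2283] [-179.8956    0.2173  179.9806] q [-25.4   0.9   5.5  94.4  -0.  -25.4] F [ 0.   0.  -0.7] op 0.0854 g 0.0
(0.488, 0.307, 0.226, 190.4) [-15.8 531.4   1.4] turn -10.4
[((192, 395, 36, 35), 668.0), ((395, 383, 47, 47), 1349.5), ((274, 364, 83, 53), 3714.0), ((560, 217, 80, 100), 2936.5), ((573, 122, 67, 96), 3196.5)]
(128, 241, 169, 105)
(496, 223, 30, 62)
(158, 178, 46, 45)
(465, 177, 25, 40)
(362, 175, 29, 48)
(408, 174, 41, 61)
(0, 57, 550, 14)
```

The large carton has reached the stop: top-view bbox rows 174-235, level with the other two. Now the single.

Request:
send_rows(targets="-1 30 0 0 0;-3 80 0 -1 0;-4 135 0 -3 0;-6 190 0 -4 0;-7 245 0 -5 0;-9 300 0 -6 0;-10 355 0 -8 0;-12 410 0 -9 0;-14 460 0 -10 0;-15 500 0 -10.4 0;-16 525 0 -10.4 0;-16 531 0 -10.4 0;-16 531 0 -10.4 0;-16 531 0 -10.4 0")

```text
time: 28.65
ee_pos: [0.4877, 0.3059, 0.2255]
tcp_rot: [-180.0, 0.0, -169.7]
wrist_force: [1.0, -0.5, -1.1]
opening: 0.0854
grasp_force: 0.0
```

```bash
python3 - <<'E'
from h import *
go((.488,.307,.0245,190.4))
T=toolcam();w=camera("wrist");cv2.imwrite("pics/w10.png",w)
h=cv2.cvtColor(w,cv2.COLOR_BGR2HSV)
for r in (215,235,255,275,295): 
    g=w[r].astype(int);d=np.abs(np.diff(g,axis=0)).sum(1);c=[(int(i),int(d[i])) for i in range(180,460) if d[i]>55];print(r,c)
    if len(c)>1: print(plane("wrist",[(c[0][0]+.5,r),(c[-1][0]+.5,r)],.072,T))
E
```

```text
t 28.65 [0.4877 0.3059 0.2255] [-179.9927    0.0123 -169.6937] q [32.1  8.4 13.2 94.8 -0.  21.8] F [ 1.  -0.5 -1.1] op 0.0854 g 0.0
(0.488, 0.307, 0.0245, 190.4) [ -0.5   1.1 201. ] turn -0.1
215 [(244, 67), (278, 61), (358, 87), (430, 70)]
[[0.4907 0.2471 0.072 ]
 [0.4632 0.3981 0.072 ]]
235 [(246, 85), (247, 63), (317, 59), (358, 61)]
[[0.5074 0.2509 0.072 ]
 [0.4907 0.343  0.072 ]]
255 [(265, 90), (319, 71), (357, 77)]
[[0.5219 0.2691 0.072 ]
 [0.508  0.3458 0.072 ]]
275 [(280, 94), (318, 57), (357, 87), (405, 58)]
[[0.5376 0.2844 0.072 ]
 [0.5184 0.3907 0.072 ]]
295 [(401, 63)]
```

Request:
send_rows(targets="0 1 30 0 0;0 1 75 0 0;0 1 120 0 0;0 1 160 0 0;0 1 190 0 0;0 1 201 0 0;0 1 201 0 0;0 1 201 0 255;0 1 201 0 255;0 1 201 0 255;0 1 201 0 255;0 1 201 0 255", newtons=45)

```text
time: 30.2
ee_pos: [0.4882, 0.3085, 0.0262]
tcp_rot: [179.9, 0.2, -169.6]
wrist_force: [-0.9, -2.0, 6.9]
opening: 0.0656
grasp_force: 51.6
```

Request:
send_rows(targets="0 0 -20 0 255;0 0 -50 0 255;0 0 -100 0 255;0 0 -150 0 255;0 0 -185 0 255;0 0 -195 0 255;0 0 -195 0 255")

```text
time: 31.08
ee_pos: [0.4873, 0.308, 0.2187]
tcp_rot: [-180.0, -0.0, -169.6]
wrist_force: [-0.0, -0.7, -4.0]
opening: 0.0654
grasp_force: 51.4
```

```bash
python3 - <<'E'
from h import *
go((.471,-.2237,.2176,180))
E
```

```text
t 31.07 [0.4873 0.308  0.2187] [-179.9952   -0.0138 -169.6179] q [32.3  8.4 12.5 94.   0.  21.9] F [-0.  -0.7 -4. ] op 0.0654 g 51.4
(0.471, -0.2237, 0.2176, 180) [ 111.9 -520.1    1.2] turn 10.4
```

Request:
send_rows(targets="6 -30 0 0 255;17 -80 0 1 255;28 -130 0 2 255;39 -180 0 4 255;50 -230 0 5 255;60 -280 0 6 255;71 -330 0 7 255;82 -380 0 8 255;92 -430 0 9 255;102 -475 0 10 255;109 -507 0 10.4 255;112 -520 0 10.4 255;112 -520 20 10.4 255;112 -520 50 10.4 255;112 -520 75 10.4 255;112 -520 92 10.4 255;112 -520 95 10.4 255;112 -520 95 10.4 255")

```text
time: 33.33
ee_pos: [0.471, -0.2236, 0.1247]
tcp_rot: [-180.0, 0.0, 180.0]
wrist_force: [-0.4, -0.2, -3.1]
opening: 0.0653
grasp_force: 51.5
```

Request:
send_rows(targets="0 0 1 0 255;0 0 2 0 255;0 0 3 0 255;0 0 4 0 255;0 0 4 0 255")

```text
time: 33.95
ee_pos: [0.471, -0.2238, 0.1208]
tcp_rot: [-180.0, 0.1, 180.0]
wrist_force: [0.9, 1.3, 1.0]
opening: 0.0654
grasp_force: 52.0
```

Request:
send_rows(targets="0 0 1 0 255;0 0 2 0 255;0 0 3 0 255;0 0 3 0 255")

```text
time: 34.45
ee_pos: [0.472, -0.2241, 0.1195]
tcp_rot: [-179.9, 0.2, 180.0]
wrist_force: [1.6, 0.5, 11.7]
opening: 0.0656
grasp_force: 51.0
```

Request:
send_rows(targets="0 0 1 0 255;0 0 2 0 255;0 0 3 0 255;0 0 4 0 255;0 0 4 0 255")

```text
time: 35.08
ee_pos: [0.4727, -0.2243, 0.1163]
tcp_rot: [-179.9, 0.3, -180.0]
wrist_force: [2.5, 1.4, 15.5]
opening: 0.0653
grasp_force: 51.0
```

Request:
send_rows(targets="0 0 1 0 255;0 0 2 0 255;0 0 3 0 255;0 0 4 0 255;0 0 4 0 255")

```text
time: 35.7
ee_pos: [0.4741, -0.2244, 0.1147]
tcp_rot: [-179.8, 0.6, -180.0]
wrist_force: [3.8, 4.3, 30.3]
opening: 0.0654
grasp_force: 52.5
```

Request:
send_rows(targets="0 0 0 0 30;0 0 0 0 0;0 0 0 0 0;0 0 0 0 0;0 0 -3 0 0;0 0 -15 0 0;0 0 -40 0 0;0 0 -80 0 0;0 0 -115 0 0;0 0 -125 0 0;0 0 -125 0 0")

```text
time: 37.08
ee_pos: [0.471, -0.2238, 0.2348]
tcp_rot: [-180.0, 0.1, 180.0]
wrist_force: [0.1, -0.9, 0.7]
opening: 0.0852
grasp_force: 0.0
```

Request:
send_rows(targets="50 40 0 0 0;50 100 0 0 0;50 160 0 0 0;50 220 0 0 0;50 280 0 0 0;50 330 0 0 0;50 350 0 0 0;50 350 0 0 0;50 350 0 0 0;50 350 0 0 0;50 350 0 0 0;50 350 0 0 0")

```text
time: 38.58
ee_pos: [0.421, 0.1259, 0.2343]
tcp_rot: [180.0, 0.0, 179.9]
wrist_force: [0.5, -0.4, 0.4]
opening: 0.0852
grasp_force: 0.0
```

```bash
python3 - <<'E'
from h import *
go()
t=camera("top");s=camera("scene")
a=cv2.resize(t[165:345,335:515],None,fx=2.2,fy=2.2);b=cv2.resize(s[170:350,120:310],None,fx=2.1,fy=2.1)
o=np.zeros((400,800,3),np.uint8);o[:a.shape[0],:a.shape[1]]=a;o[:b.shape[0],400:400+b.shape[1]]=b
cv2.imwrite("pics/f.png",o)
E
```

```text
t 38.58 [0.421  0.1259 0.2343] [179.9995   0.0085 179.9335] q [ 16.7 -10.   -4.   96.   -0.   16.7] F [ 0.5 -0.4  0.4] op 0.0852 g 0.0
```

View pics/f.png

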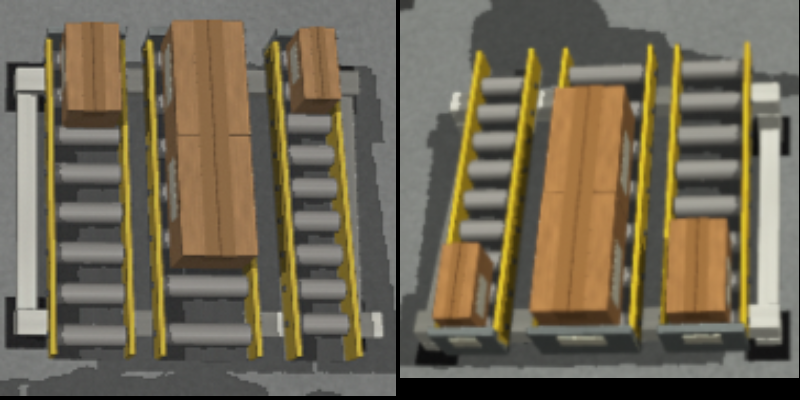

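All four cartons are down against their stops: middle at (92,70), the two large ones touching end to end at (205,140), and narrow at (315,68). I'm handing in.

```bash
python3 -c "
from workcell import ticket
print(ticket.job_done())"
```

```text
the job is handed in; nothing more can be done
None
```

The job is handed in at about 39 s: in the last pictures all four cartons are upright at the bottom of their own lanes, the second large one against the first; I never moved the arm near the tape roll or pen pot, but took no final picture of them.

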